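Set a sheet blank out over the end of the ledge

TASK

The maple sheet blank lies flat on the raised wooden ledge, with a swivel stop across the ledge's far end (the end away from the robot). With the fingertips, push the stop's peg outward until the stop is swung fully open, then push the sheet along the ledge until about a third of its length sticks out past that end, square with the ledge, so that its edge can be taken from below later. Only push: never lift the sheet, do not let it knock against the stop, leave the sanding block, spool clamp and finger plane where they are, and take the hand away at the end.

Things in the scene. Friction and masses are not known exactly. Their poses are not given: they have to be found in the camera images.
- ledge: Fixed wooden ledge: board 160 mm wide (its x) by 280 mm long (its y), flat top 40 mm above the bench. Origin on the bench under its middle, z up. Its yaw is 0.62 to 1.10 rad: -y runs along the ledge away from the robot and to the right, x across it to the left. A fence 14 mm high runs along the whole left edge (inner face at x = +68 mm); the other edges are open. Far end: y = -140 mm.
- ledge_end (a point): Middle of the ledge's far end, on the top edge: x = 0, y = -140 mm, z = 40 mm in the ledge's frame.
- stop (a joint): Swivel stop's angle: 0 = shut, bar across the ledge; grows as it swings outward (clockwise from above) to its end stop at 1.57 = open, bar straight out past the far end along the ledge's -y. Starts at 0 to 0.3. Bar 20 mm wide, upper side 12 mm above the ledge's top, from 10 mm behind the pivot to 80 mm beyond. No spring: stays where left; about 1 N at the peg turns it.
- stop_pivot (a point): Pivot axis of the stop (brass screw head), at x = -66 mm, y = -127 mm in the ledge's frame; this point is 54.5 mm above the bench.
- stop_peg (a point): Centre of the upper end of the upright round peg on the stop's bar: 16 mm in diameter, 38 mm tall, top 90 mm above the bench, 65 mm from the pivot.
- sheet: Sheet blank: loose flat rectangle of pale maple, 70 mm wide (its x), 120 mm long (its y), 8 mm thick, thin pencil line along the middle; about 80 g. Origin at the centre of its underside, z up. Starts flat on the ledge behind the stop, its y within 0.15 rad of the ledge's y.
- sheet_lead (a point): Middle of the sheet's leading short edge (its -y end, toward the stop), half way up its thickness.
- sheet_rear (a point): Middle of the sheet's rear short edge (its +y end, toward the robot), half way up its thickness.
- sanding_block: Bystander: loose cork sanding block, 46 x 90 x 27 mm high, on the bench to the left of the ledge's fence. Origin at the centre of its underside.
- spool_clamp: Bystander: small wooden spool clamp standing on the bench to the left of the ledge's far part, 35 mm in diameter, 68 mm high. Origin at the centre of its underside.
- finger_plane: Bystander: small brass finger plane, 29 x 60 x 31 mm, on the bench to the left of the ledge's middle. Origin at the centre of its underside.

How it is judged:
By the outcome, as a careful person would: the job done as asked, in the order asked, and still so for the second after the job is handed in, with the robot touching nothing.
It also fails if it takes over 45 s, if anything falls off the work surface, if the arm or the gripper's body presses on something with over 40 N, if the wrist force passes 120 N, or if a joint passes its speed limit or range.

ROBOT

A 6-joint arm with a two-finger parallel gripper is mounted at the origin on the work surface; the furniture and walls round the work are solid. World frame = base frame: x ahead of the robot, y to its left, z up, the work surface at z = 0. Lengths are in m, angles in rad, forces in N, time in s.
With the tool pointing down it reaches from about 0.35 to 0.975 m from the base axis. Payload 4.9 kg.
Tool frame: the origin (TCP) lies at the very end of the fingers, on their centre line; the grasp point (between the pads) lies 19 mm behind it; z points along the fingers, y is the line along which they close (so a half turn about z gives the same grasp; the last joint's range is limited). The gripper opens to 85 mm and grips with 20 to 120 N. Pads are 22 mm wide; open, the fingers measure 114 mm over their backs; the gripper's body (76 mm by 85 mm) begins 54 mm behind the grasp point. The pads swing forward as they close: fully open they stand 13 mm farther back than shut.
Start: joints at [-1.312, 0.053, 1.613, -0, 1.476, -0.119], TCP at [0.231, -0.581, 0.231] pointing down, gripper open.
Joint ranges: [-3.01, 3.01], [-1.01, 2.22], [0.06, 2.58], [-1.02, 4.17], [0.09, 2.62], [-3.14, 3.14]. Speed limits (rad/s): [2.57, 2.57, 3.14, 3.14, 3.14, 3.14].

INTERFACE

Orientations are given as a rotation vector (axis times angle).
In Python, from bench import manip, eyes, ticket gives the robot as it stands.
- The arm moves only by the tool play_rows, never from a script. Its argument "targets" is a list of rows, each a list of 4 numbers: the shift along the tool's x, y, z in cm, then the turn about the tool's z in degrees. A call has 1 to 5 rows; each row shifts and turns the commanded pose from where the row before left it, along the tool's axes as they then stand; what a row does not reach is not made up. A row lasts 1/8 s, in which the tool goes at most 62.5 mm and 10.7 degrees, less where a joint would pass 70% of its speed; a pose out of reach is approached as far as the arm can. A call with a gripper value outside its range is refused whole. "fingers" is the closure, from 0 (fully open) to 1 (shut), set as the call begins (left out, the last holds). The fingers move at their own pace and stop on an object; the grip force is fixed at half the most. Time passes only in rows, so rows that do not move let the fingers close. It gives the time, the measured TCP pose, the force, the opening and the grip force at its end, in the units of the state.
- manip.sense(): the state, without advancing time (a new reading comes with each control period).
- eyes.read_camera(name): name is "scene" or "top" or "wrist"; returns a dict with "image" (480x640x3 uint8, blue, green, red), "intrinsics" (3x3 intrinsics, pixels), "k1" (the pictures are not rectified: a ray, as slopes to the right and down, at radius r is drawn at 1 + k1 r^2 times it, then the intrinsics apply), "position" and "attitude" of the camera in the world. Camera axes: x right, y down, z forward; pixel columns grow to the right and rows downward; lengths in m; the calibration is good to about 2 mm. A picture is of the moment at which its call begins. There is no depth.
- ticket.finish_job(): hands the job in; it is judged then, once.
The state is a dict: "t": time; "q": joint angles; "joint_velocities": joint speeds; "joint_torque": joint torques, N m; "tool_pos": TCP position; "ee_rot": TCP orientation; "force": force on the tool from outside, world axes, zero at the start; "moment": the same for the moment, N m; "finger_gap": finger opening in m; "grasp_force": force on a finger pad.
Only numpy, scipy, OpenCV 4.12 (cv2) and the standard library are available. Lean on these libraries where they do the work, as an engineer would, in place of code of your own. Each camera call takes 0.05 s, during which the arm holds its last target. There are 200 camera calls.

## Working session

There is one attempt and no reset: what is moved stays moved. The work goes in short steps, Python scripts to look and compute and a tool call to move; the robot and the scene stay as the last step left them, time stands still between calls to the robot, and variables do not carry over. Pictures are saved under pics/ and viewed, at most 10 in all, crops included, and the job is handed in when it is done.

Besides the shell and the picture viewer there is one more tool, called after "Request:" in YAML: its name, and indented under it one key for each argument. play_rows: Moves the arm, as the interface text tells. Its arguments: {"type":"object","properties":{"targets":{"type":"array"},"fingers":{"type":"number"}},"required":["targets"]}

```bash
mkdir -p pics
cat > h.py <<'E'
import numpy as np,cv2
from scipy.spatial.transform import Rotation as R
from bench import manip,eyes,ticket
def att(c):
    a=np.array(c["attitude"],float)
    return a if a.shape==(3,3) else (R.from_rotvec(a).as_matrix() if a.size==3 else R.from_quat(a).as_matrix())
def ray(c,u,v):
    K=np.array(c["intrinsics"]);k=c["k1"]
    p=cv2.undistortPoints(np.array([[[u,v]]],float),K,np.array([k,0,0,0.]))[0,0]
    return np.array(c["position"]),att(c)@np.array([p[0],p[1],1])
def onz(c,u,v,z):
    o,d=ray(c,u,v);return o+d*(z-o[2])/d[2]
def proj(c,P):
    K=np.array(c["intrinsics"]);Rm=att(c);P=np.atleast_2d(P).astype(float)
    q=(P-np.array(c["position"]))@Rm
    return cv2.projectPoints(q,np.zeros(3),np.zeros(3),K,np.array([c["k1"],0,0,0.]))[0][:,0]
E
python3 - <<'E'
from h import *
import pickle
C={n:eyes.read_camera(n) for n in("scene","top")}
pickle.dump(C,open("c0.pkl","wb"))
for n,c in C.items():
    cv2.imwrite(f"pics/{n}0.png",c["image"]);print(n,c["position"],np.round(c["attitude"],3),c["intrinsics"],c["k1"])
print(manip.sense())
E
```

```text
scene [ 0.10927498 -0.85032679  0.61848237] [-2.128  0.762 -0.349] [[464.17819153   0.         325.13159949]
 [  0.         464.17819153 234.5214526 ]
 [  0.           0.           1.        ]] 0.005768782329746342
top [ 0.35182972 -0.28311989  0.93083548] [-2.118  2.169 -0.218] [[565.06023937   0.         323.70970637]
 [  0.         565.06023937 237.77180132]
 [  0.           0.           1.        ]] -0.07258268908329382
{'t': 0.1, 'q': array([-1.31200256e+00,  5.32872423e-02,  1.61416329e+00,  2.68418576e-05,
        1.47599322e+00, -1.18971744e-01]), 'joint_velocities': array([ 0.00067689, -0.00257614, -0.00306337, -0.00031228, -0.00248772,
        0.00038258]), 'joint_torque': array([ 2.40331810e-04, -3.94903779e+01, -3.71363533e+01, -8.79080949e-05,
        3.91446098e-03, -1.71683723e-05]), 'tool_pos': array([ 0.23040635, -0.58037395,  0.23018424]), 'ee_rot': array([-3.08390343e+00, -5.89519553e-01,  1.61152851e-04]), 'force': array([-0.67636276, -0.59672658,  0.57008784]), 'moment': array([-0.0258671 ,  0.06261241,  0.04598819]), 'grasp_force': 0.0, 'finger_gap': 0.08528092086774214}
```

View pics/top0.png

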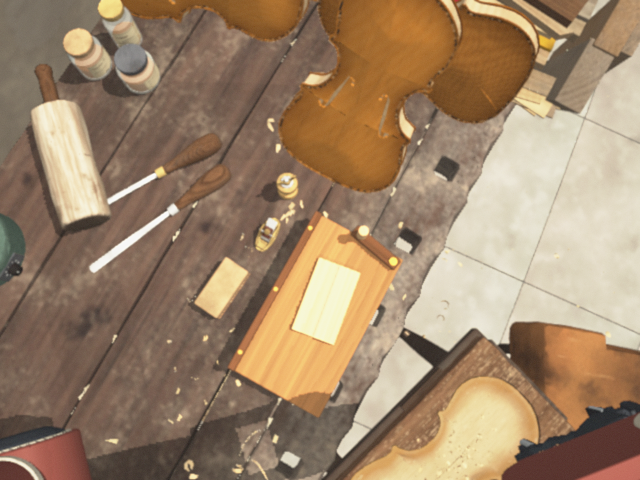

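View pics/scene0.png

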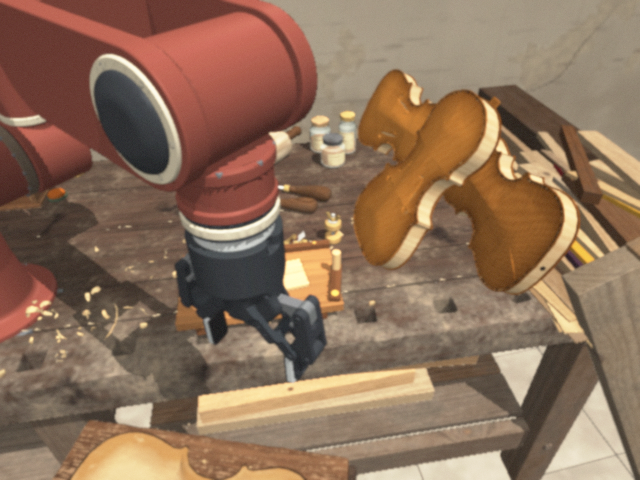

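The top view shows the ledge with its far end from (322,213) to (400,262). The sheet is centred near (326,301), the peg top is at (364,231) and the pivot at (393,262). The scene view shows the arm blocking much of the ledge, with violins beyond the far end.

Run:
```python
from h import *
import pickle
C=pickle.load(open("c0.pkl","rb"));c=C["top"];im=c["image"]
hsv=cv2.cvtColor(im,cv2.COLOR_BGR2HSV)
for p in [(326,301),(270,350),(364,231),(380,250),(393,262),(330,285)]: print(p,hsv[p[1],p[0]])
m=cv2.inRange(hsv,(15,40,190),(35,135,255));m[:, :285]=0;m[:250]=0;m[350:]=0;m[:,365:]=0
cs,_=cv2.findContours(m,0,2);k=max(cs,key=cv2.contourArea)
w=np.array([onz(c,*p[0],.048)[:2] for p in k],np.float32)
r=cv2.minAreaRect(w);print("sheet",r,cv2.boxPoints(r))
for n,p,z in[("FL",(322,213),.05),("FR",(400,262),.04),("NL",(232,370),.05),("NR",(318,415),.04),("peg",(364,231),.09),("piv",(393,262),.0545),("violin",(350,188),.0),("violinz",(350,188),.1)]: print(n,onz(c,*p,z))
x0,y0=225,190
cv2.imwrite("pics/crop0.png",cv2.resize(im[190:425,222:422],None,fx=2.5,fy=2.5,interpolation=cv2.INTER_CUBIC))
```

```text
(326, 301) [ 26  56 247]
(270, 350) [ 19 132 244]
(364, 231) [ 29  49 247]
(380, 250) [ 12 144 170]
(393, 262) [ 29 119 247]
(330, 285) [ 29  50 247]
sheet ((0.40751346945762634, -0.31466615200042725), (0.07731505483388901, 0.17366141080856323), 67.43915557861328) [[ 0.3124962  -0.31705147]
 [ 0.47286773 -0.38367915]
 [ 0.50253075 -0.31228083]
 [ 0.3421592  -0.24565315]]
FL [ 0.54628048 -0.30939369  0.05      ]
FR [ 0.46598485 -0.43227583  0.04      ]
NL [ 0.30466458 -0.16608781  0.05      ]
NR [ 0.23322229 -0.29554183  0.04      ]
peg [ 0.50823494 -0.37126036  0.09      ]
piv [ 0.46438318 -0.4187836   0.0545    ]
violin [ 0.59994285 -0.35968064  0.        ]
violinz [ 0.57328796 -0.35145569  0.1       ]
```

View pics/crop0.png

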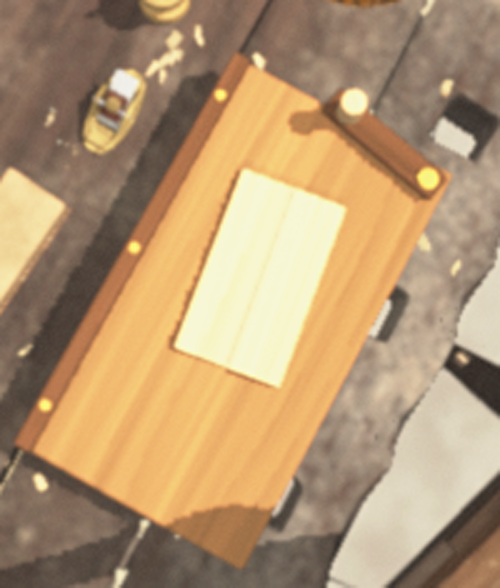

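The crop (2.5x, offset (222,190)) clearly shows the sheet corners (242,168), (346,207), (280,388) and (174,348). The peg is at (354,102), the pivot at (428,179), and the ledge's right corners at (450,176) and (242,568).

```bash
cat >> h.py <<'E'
def crop(c,p,z): return onz(c,222+p[0]/2.5,190+p[1]/2.5,z)
E
python3 - <<'E'
from h import *
import pickle
c=pickle.load(open("c0.pkl","rb"))["top"]
FR,NR=crop(c,(450,176),.04),crop(c,(242,568),.04);FL,NL=crop(c,(238,54),.054),crop(c,(18,445),.054)
print(FR,NR,FL,NL,[np.linalg.norm(a-b) for a,b in((FR,NR),(FL,NL))],np.linalg.norm((FR-FL)[:2]))
y=(NR-FR)+(NL-FL);yaw=np.arctan2(-y[0],y[1]);
ctr=(FR+NR+FL+NL)[:2]/4
print("yaw",yaw,[np.arctan2(-(a-b)[0],(a-b)[1]) for a,b in((NR,FR),(NL,FL))],ctr)
T=np.array([[np.cos(yaw),-np.sin(yaw)],[np.sin(yaw),np.cos(yaw)]])
L=lambda p:(p[:2]-ctr)@T*1000
S=[crop(c,p,.048) for p in((242,168),(346,207),(280,388),(174,348))]
for n,p in list(zip(("LL","LR","RR","RL"),S))+[("peg",crop(c,(354,102),.09)),("piv",crop(c,(428,179),.0545))]: print(n,p,L(p))
d=S[2]+S[3]-S[0]-S[1];print("sheetyaw",np.arctan2(-d[0],d[1]))
s=manip.sense();print(R.from_rotvec(s["ee_rot"]).as_matrix().round(3))
np.savez("led.npz",yaw=yaw,ctr=ctr)
E
```

```text
[ 0.46848612 -0.43561923  0.04      ] [ 0.22990802 -0.29668216  0.04      ] [ 0.54782582 -0.30170495  0.054     ] [ 0.30795408 -0.16238439  0.054     ] [np.float64(0.2760851711542986), np.float64(0.27739623178643413)] 0.1556528916309506
yaw 1.0440298785088697 [np.float64(1.0434523934771753), np.float64(1.044604634166883)] [ 0.38854351 -0.29909768]
LL [ 0.47551392 -0.3025927   0.048     ] [ 40.70234529 -76.93755267]
LR [ 0.44928408 -0.36743453  0.048     ] [-28.53615734 -86.8621334 ]
RR [ 0.33816027 -0.32263817  0.048     ] [-45.67898294  31.71838168]
RL [ 0.36422802 -0.25784432  0.048     ] [23.43655194 41.75896664]
peg [ 0.50855633 -0.37066318  0.09      ] [  -1.52854395 -139.72244717]
piv [ 0.46500874 -0.41912903  0.0545    ] [ -65.3173726  -126.44404343]
sheetyaw 1.1880405364715123
[[ 0.929  0.369 -0.   ]
 [ 0.369 -0.929  0.002]
 [ 0.    -0.002 -1.   ]]
```

Run:
```python
from h import *
import pickle
C=pickle.load(open("c0.pkl","rb"));t,s=C["top"],C["scene"]
l=np.load("led.npz");yaw,ctr=float(l["yaw"]),l["ctr"]
T=np.array([[np.cos(yaw),-np.sin(yaw)],[np.sin(yaw),np.cos(yaw)]])
# violin: top-view edge ray at several heights, projected in scene
for px in((350,188),(400,165),(408,130)):
  for z in(0,.05,.1,.15,.2):
    P=onz(t,*px,z);print(px,z,((P[:2]-ctr)@T*1000).round(),proj(s,P).round())
```

```text
(350, 188) 0 [  54. -213.] [[367. 264.]]
(350, 188) 0.05 [  51. -200.] [[361. 246.]]
(350, 188) 0.1 [  48. -186.] [[355. 227.]]
(350, 188) 0.15 [  44. -172.] [[349. 207.]]
(350, 188) 0.2 [  41. -159.] [[342. 184.]]
(400, 165) 0 [  -2. -291.] [[413. 279.]]
(400, 165) 0.05 [  -2. -274.] [[407. 260.]]
(400, 165) 0.1 [  -2. -256.] [[400. 240.]]
(400, 165) 0.15 [  -3. -238.] [[392. 218.]]
(400, 165) 0.2 [  -3. -220.] [[384. 195.]]
(408, 130) 0 [  15. -355.] [[442. 269.]]
(408, 130) 0.05 [  14. -334.] [[435. 251.]]
(408, 130) 0.1 [  13. -313.] [[428. 232.]]
(408, 130) 0.15 [  12. -291.] [[420. 210.]]
(408, 130) 0.2 [  11. -270.] [[411. 188.]]
```

Request:
play_rows:
  targets:
    - [0, 0, 0, 10.4]
    - [0, 0, 0, 10.4]
    - [0, 0, 0, 10.4]
    - [0, 0, 0, 10.4]
    - [0, 0, 0, 10.3]
  fingers: 1

```text
t: 0.72
tool_pos: [0.2304, -0.5806, 0.2306]
ee_rot: [-3.029, 0.829, 0.001]
force: [0.1, -0.1, -0.1]
finger_gap: -0.0002
grasp_force: 0.0
```

Request:
play_rows:
  targets:
    - [2, -5.7, 0, 0]
    - [2, -5.7, 0, 0]
    - [2, -5.7, 0, 0]
    - [2, -5.7, 0, 0]
    - [2, -5.7, 0, 0]

```text
t: 1.35
tool_pos: [0.4616, -0.3835, 0.2308]
ee_rot: [-3.032, 0.82, 0.001]
force: [0.9, -0.2, 0.8]
finger_gap: -0.0
grasp_force: 0.0
```

Request:
play_rows:
  targets:
    - [1.7, -5.8, 0, 0]
    - [0, 0, 0, 0]

```text
t: 1.6
tool_pos: [0.5065, -0.3404, 0.2306]
ee_rot: [-3.034, 0.811, 0.001]
force: [-0.2, -0.1, -0.4]
finger_gap: -0.0002
grasp_force: 0.0
```

Request:
play_rows:
  targets:
    - [0, 0, 0, 10]
    - [0, 0, 0, 10]
    - [0, 0, 0, 10]
    - [0, 0, 0, 10]
    - [0, 0, 0, 10]

```text
t: 2.22
tool_pos: [0.5033, -0.3444, 0.2307]
ee_rot: [2.395, -2.033, -0.002]
force: [-0.0, -0.2, -0.5]
finger_gap: -0.0001
grasp_force: 0.0
```

```bash
cat >> h.py <<'E'
l=np.load("led.npz");yaw,ctr=float(l["yaw"]),l["ctr"]
T=np.array([[np.cos(yaw),-np.sin(yaw)],[np.sin(yaw),np.cos(yaw)]])
L=lambda p:(np.array(p)[:2]-ctr)@T*1000
def st():
    s=manip.sense();M=R.from_rotvec(s["ee_rot"]).as_matrix()
    print("t",round(s["t"],2),"ledge xy",L(s["tool_pos"]).round(1),"z",round(s["tool_pos"][2]*1000,1),"toolx in ledge",(M[:2,0]@T).round(3),"tooly",(M[:2,1]@T).round(3),"F",s["force"].round(1),"gap",round(s["finger_gap"],4))
    return s
E
python3 -c "
from h import *
st()
c=eyes.read_camera('top');cv2.imwrite('pics/t1.png',cv2.resize(c['image'][190:425,222:422],None,fx=2.5,fy=2.5))"
```

```text
t 2.23 ledge xy [  18.5 -122. ] z 230.7 toolx in ledge [-0.771 -0.636] tooly [-0.636  0.771] F [-0.  -0.2 -0.5] gap -0.0001
```

View pics/t1.png

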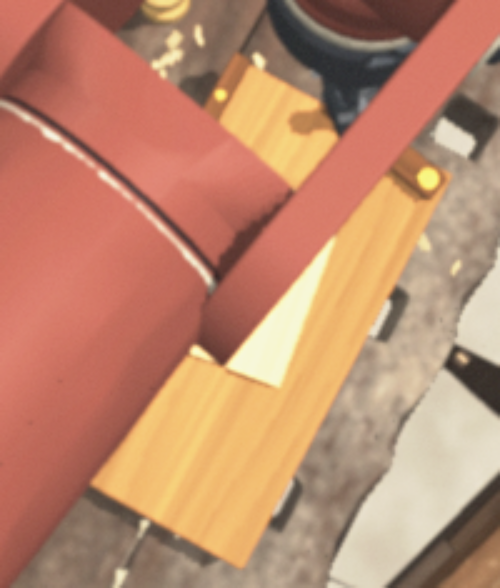

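The arm hides the peg from the top camera, but the TCP reads 8 mm behind the peg as planned, so I go down.

Request:
play_rows:
  targets:
    - [0, 0, 5, 0]
    - [0, 0, 5, 0]
    - [0, 0, 4.5, 0]
    - [0, 0, 2.2, 0]
    - [0, 0, 0, 0]

```text
t: 2.9
tool_pos: [0.5032, -0.3432, 0.0626]
ee_rot: [2.402, -2.024, -0.006]
force: [0.3, 1.4, -1.3]
finger_gap: 0.0001
grasp_force: 0.0
```

```bash
python3 -c "
from h import *
s=st()
c=eyes.read_camera('scene');cv2.imwrite('pics/s1.png',cv2.resize(c['image'][180:340,160:400],None,fx=3,fy=3))
# plan: waypoints in tool axes
M=R.from_rotvec(s['ee_rot']).as_matrix();tx,ty=M[:2,0]@T,M[:2,1]@T
p=L(s['tool_pos']);n=tx
for th in np.r_[.2:1.58:8j]:
    w=np.array([-65.3+65*np.cos(th),-126.5-65*np.sin(th)])-19*n
    d=w-p;print(round(th,2),(d@tx/10).round(2),(d@ty/10).round(2));p=w
"
```

```text
t 2.9 ledge xy [  19.5 -121.3] z 62.6 toolx in ledge [-0.767 -0.642] tooly [-0.642  0.767] F [ 0.3  1.4 -1.3] gap 0.0001
0.2 0.88 -0.04
0.4 1.07 -0.7
0.59 1.19 -0.47
0.79 1.26 -0.23
0.99 1.28 0.02
1.19 1.25 0.27
1.38 1.17 0.51
1.58 1.05 0.73
```

View pics/s1.png

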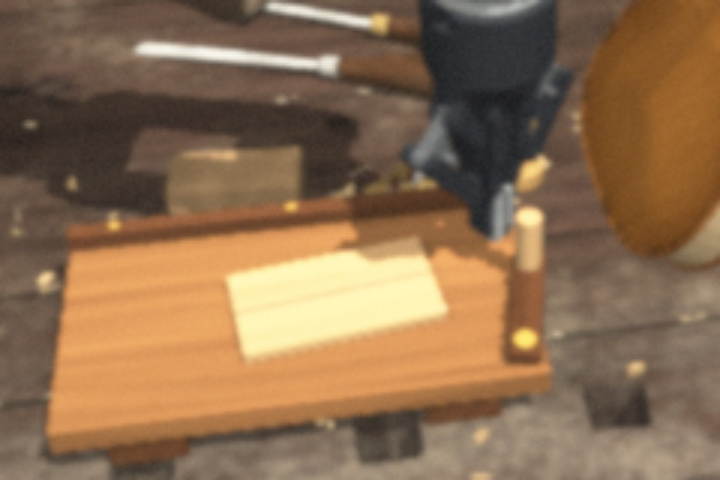

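The fingers stand just behind the peg (crop: fingers at (495,225), peg at (528,235)), clear of the sheet. Now I push along the arc.

Request:
play_rows:
  targets:
    - [0.45, 0, 0, 0]
    - [0.45, 0, 0, 0]
    - [0.55, -0.35, 0, 0]
    - [0.55, -0.35, 0, 0]
    - [0.6, -0.25, 0, 0]

```text
t: 3.58
tool_pos: [0.5186, -0.368, 0.0644]
ee_rot: [-2.402, 2.024, -0.0]
force: [0.1, 0.9, 0.2]
finger_gap: 0.0001
grasp_force: 0.8
```

Request:
play_rows:
  targets:
    - [0.6, -0.2, 0, 0]
    - [0.65, -0.1, 0, 0]
    - [0.65, -0.1, 0, 0]
    - [0.65, 0, 0, 0]
    - [0.65, 0, 0, 0]

```text
t: 4.2
tool_pos: [0.5275, -0.399, 0.0642]
ee_rot: [2.402, -2.025, -0.0]
force: [0.9, 0.5, -0.7]
finger_gap: -0.0003
grasp_force: 0.5
```

Request:
play_rows:
  targets:
    - [0.6, 0.1, 0, 0]
    - [0.6, 0.15, 0, 0]
    - [0.6, 0.25, 0, 0]
    - [0.6, 0.25, 0, 0]
    - [0, 0, 0, 0]

```text
t: 4.82
tool_pos: [0.5239, -0.4241, 0.0643]
ee_rot: [2.401, -2.025, 0.0]
force: [0.0, 0.5, -0.0]
finger_gap: -0.0001
grasp_force: 0.0
```

```bash
python3 -c "
from h import *
s=st()
M=R.from_rotvec(s['ee_rot']).as_matrix();tx,ty=M[:2,0]@T,M[:2,1]@T
for th in (1.4,1.5,1.57):
    d=np.array([-65.3+65*np.cos(th),-126.5-65*np.sin(th)])-19*tx-L(s['tool_pos']);print(th,d@tx,d@ty)
"
```

```text
t 4.83 ledge xy [ -40.  -179.8] z 64.3 toolx in ledge [-0.767 -0.641] tooly [-0.641  0.767] F [ 0.   0.5 -0. ] gap -0.0001
1.4 -1.2268691281214394 0.8856604178419345
1.5 4.224004963879883 4.421584358650157
1.57 7.816470378384391 7.2123247484070365
```

Request:
play_rows:
  targets:
    - [0.3, 0.25, 0, 0]
    - [0.3, 0.25, 0, 0]
    - [0.2, 0.2, 0, 0]
    - [0.1, 0.1, 0, 0]
    - [0, 0, 0, 0]

```text
t: 5.45
tool_pos: [0.518, -0.4332, 0.0643]
ee_rot: [-2.402, 2.024, 0.001]
force: [1.5, 2.1, 1.3]
finger_gap: 0.0001
grasp_force: 1.3
```

```bash
python3 -c "
from h import *
st();c=eyes.read_camera('scene');cv2.imwrite('pics/s2.png',cv2.resize(c['image'][180:340,160:400],None,fx=3,fy=3))"
```

```text
t 5.45 ledge xy [ -50.9 -179.3] z 64.3 toolx in ledge [-0.767 -0.642] tooly [-0.642  0.767] F [1.5 2.1 1.3] gap 0.0001
```

View pics/s2.png

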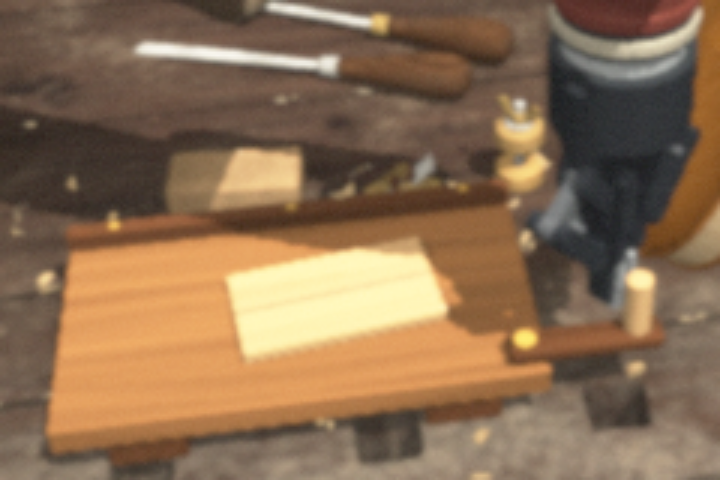

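The bar now points straight out past the far end (pivot (525,340), peg (640,300)). I press a little more to confirm the end stop.

Request:
play_rows:
  targets:
    - [0.1, 0.1, 0, 0]
    - [0.1, 0.1, 0, 0]
    - [0, 0, 0, 0]

```text
t: 5.88
tool_pos: [0.5177, -0.4334, 0.0643]
ee_rot: [-2.399, 2.021, 0.002]
force: [4.7, 9.6, 2.4]
finger_gap: -0.0001
grasp_force: 4.1
```

```bash
python3 -c "
from h import *
st()"
```

```text
t 5.88 ledge xy [ -51.2 -179.1] z 64.3 toolx in ledge [-0.766 -0.642] tooly [-0.642  0.766] F [4.7 9.6 2.4] gap -0.0001
```

It is at its end stop, with about 10 N. Now I retreat, rise, and turn back.

Request:
play_rows:
  targets:
    - [-0.5, -0.1, 0, 0]
    - [-1.5, 0, 0, 0]
    - [0, 0, -3, 0]
    - [0, 0, -4, 0]
    - [0, 0, -4, 0]

```text
t: 6.5
tool_pos: [0.5131, -0.4155, 0.1751]
ee_rot: [2.401, -2.024, -0.001]
force: [1.0, -0.7, 0.1]
finger_gap: 0.0002
grasp_force: 0.0
```

Request:
play_rows:
  targets:
    - [0, 0, 0, -10]
    - [0, 0, 0, -10]
    - [0, 0, 0, -10]
    - [0, 0, 0, -10]
    - [0, 0, 0, -10]
  fingers: 0.48

```text
t: 7.12
tool_pos: [0.5133, -0.4157, 0.1742]
ee_rot: [3.034, -0.811, -0.001]
force: [0.6, -0.3, 0.3]
finger_gap: 0.0443
grasp_force: 0.0
```

Request:
play_rows:
  targets:
    - [-4.6, -0.6, 0, 0]
    - [-4.6, -0.6, 0, 0]
    - [-4.6, -0.6, 0, 0]
    - [-4.6, -0.5, 0, 0]
    - [-4.6, -0.5, 0, 0]

```text
t: 7.75
tool_pos: [0.3277, -0.2748, 0.1739]
ee_rot: [3.032, -0.82, -0.001]
force: [-0.1, 0.3, 0.7]
finger_gap: 0.0446
grasp_force: 0.0
```

Request:
play_rows:
  targets:
    - [0, 0, 0, 0]

```text
t: 7.88
tool_pos: [0.327, -0.274, 0.1732]
ee_rot: [3.032, -0.821, -0.001]
force: [-0.6, -0.6, -0.3]
finger_gap: 0.0446
grasp_force: 0.0
```

```bash
python3 -c "
from h import *
st();c=eyes.read_camera('wrist');cv2.imwrite('pics/w1.png',c['image'])"
```

```text
t 7.88 ledge xy [-9.2 65.8] z 173.2 toolx in ledge [-0.002 -1.   ] tooly [-1.     0.002] F [-0.6 -0.6 -0.3] gap 0.0446
```

View pics/w1.png

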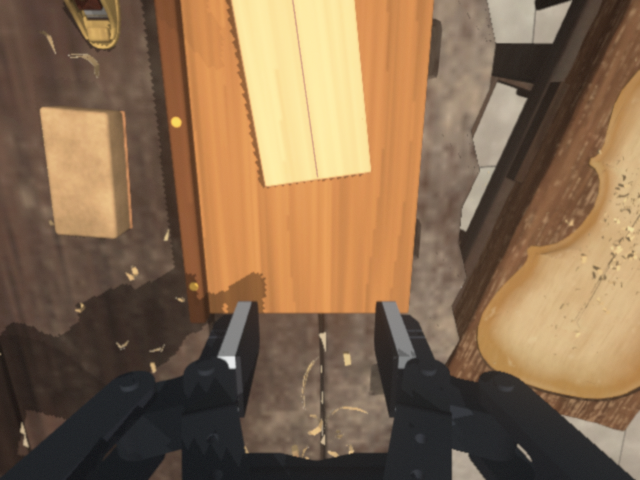

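The wrist view shows the sheet's rear edge centred at (318,180) between the fingers' lines and nothing in the way. I go down behind it.

Request:
play_rows:
  targets:
    - [0, 0, 5, 0]
    - [0, 0, 4.5, 0]
    - [0, 0, 2.5, 0]
    - [0, 0, 0.7, 0]
    - [0, 0, 0, 0]

```text
t: 8.55
tool_pos: [0.3297, -0.2765, 0.0477]
ee_rot: [3.033, -0.82, 0.0]
force: [-0.3, -0.3, -0.8]
finger_gap: 0.0443
grasp_force: 0.0
```

Request:
play_rows:
  targets:
    - [0, 0, 0.2, 0]
    - [0, 0, 0, 0]

```text
t: 8.8
tool_pos: [0.3299, -0.2767, 0.0464]
ee_rot: [3.032, -0.819, 0.003]
force: [0.2, -0.9, 0.3]
finger_gap: 0.0446
grasp_force: 0.0
```

Request:
play_rows:
  targets:
    - [0, 0, 0.2, 0]
    - [0, 0, 0, 0]

```text
t: 9.05
tool_pos: [0.3292, -0.276, 0.0434]
ee_rot: [3.033, -0.82, 0.0]
force: [0.1, 0.3, -0.7]
finger_gap: 0.0445
grasp_force: 0.0
```

```bash
python3 -c "
from h import *
st();c=eyes.read_camera('scene');cv2.imwrite('pics/s3.png',cv2.resize(c['image'][200:340,160:360],None,fx=4,fy=4,interpolation=cv2.INTER_CUBIC))"
```

```text
t 9.05 ledge xy [-9.8 62.9] z 43.4 toolx in ledge [-0.001 -1.   ] tooly [-1.     0.001] F [ 0.1  0.3 -0.7] gap 0.0445
```

View pics/s3.png

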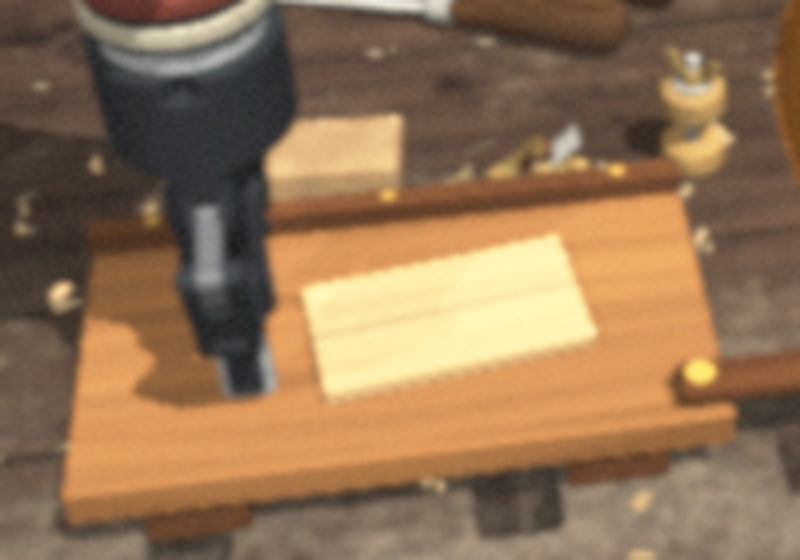

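The fingers stand behind the sheet (tip near (245,390)) with no contact yet. I feel downward for the ledge to learn how far the tips sit back from the TCP.

Request:
play_rows:
  targets:
    - [0, 0, 0.2, 0]
    - [0, 0, 0, 0]

```text
t: 9.35
tool_pos: [0.3291, -0.2758, 0.0411]
ee_rot: [-3.032, 0.82, 0.001]
force: [0.3, 0.4, 0.2]
finger_gap: 0.0443
grasp_force: 0.0
```

Request:
play_rows:
  targets:
    - [0, 0, 0.1, 0]
    - [0, 0, 0.1, 0]
    - [0, 0, 0, 0]

```text
t: 9.72
tool_pos: [0.3292, -0.2759, 0.0392]
ee_rot: [-3.033, 0.82, 0.0]
force: [0.4, 0.2, -0.2]
finger_gap: 0.0443
grasp_force: 0.0
```

Request:
play_rows:
  targets:
    - [0, 0, 0.1, 0]
    - [0, 0, 0.1, 0]
    - [0, 0, 0, 0]

```text
t: 10.1
tool_pos: [0.3293, -0.276, 0.0379]
ee_rot: [-3.033, 0.82, 0.001]
force: [-1.2, 2.0, 4.4]
finger_gap: 0.0447
grasp_force: 2.4
```

Request:
play_rows:
  targets:
    - [0, 0, -0.2, 0]
    - [0.6, 0, 0, 0]
    - [0.6, 0, 0, 0]
    - [0.5, 0, 0, 0]
    - [0.5, 0, 0, 0]

```text
t: 10.72
tool_pos: [0.3485, -0.2871, 0.0392]
ee_rot: [-3.033, 0.82, 0.001]
force: [-0.6, 1.1, 0.3]
finger_gap: 0.0445
grasp_force: 0.3
```

Request:
play_rows:
  targets:
    - [0.6, 0, 0, 0]
    - [0.6, 0, 0, 0]
    - [0.6, 0, 0, 0]
    - [0.6, 0, 0, 0]
    - [0.6, 0, 0, 0]

```text
t: 11.35
tool_pos: [0.3745, -0.3024, 0.0393]
ee_rot: [3.033, -0.82, -0.0]
force: [-0.8, -0.3, 0.6]
finger_gap: 0.0442
grasp_force: 0.2
```

```bash
python3 -c "
from h import *
st();c=eyes.read_camera('scene');cv2.imwrite('pics/s4.png',cv2.resize(c['image'][200:340,160:360],None,fx=4,fy=4,interpolation=cv2.INTER_CUBIC))"
```

```text
t 11.35 ledge xy [-9.9 10.5] z 39.3 toolx in ledge [-0.001 -1.   ] tooly [-1.     0.001] F [-0.8 -0.3  0.6] gap 0.0442
```

View pics/s4.png

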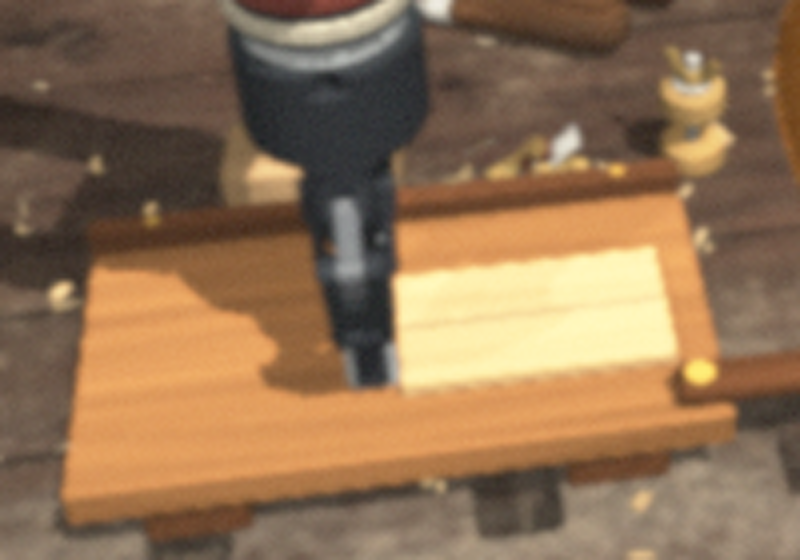

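The sheet is now square and against both fingers. Its right leading corner at (675,362) looks near the pivot end of the stop, so I measure the gap.

```bash
python3 -c "
from h import *
c=eyes.read_camera('scene')
for n,p in dict(LL=(657,248),LR=(678,360),RR=(402,390),RL=(397,273)).items(): print(n,L(onz(c,160+p[0]/4,200+p[1]/4,.048)).round(1))
print('piv',L(onz(c,160+701/4,200+372/4,.0545)).round(1))
print('FR',L(onz(c,160+736/4,200+408/4,.04)).round(1))
"
```

```text
LL [  20.6 -123.3]
LR [ -52.8 -121.3]
RR [-50.7  -2.7]
RL [23.9 -3.7]
piv [ -67.9 -128.7]
FR [ -77.3 -142.2]
```

The right edge is at about x = -50 and the bar's inner face is at -56, which is tighter than I like. I'll nudge the sheet about 12 mm to the left by its right edge, then push on.

Request:
play_rows:
  targets:
    - [-1, 0, 0, 0]
    - [0, 0, -2, 0]
    - [0, 0, -2.5, 0]
    - [0, 3, 0, 0]
    - [0, 3.2, 0, 0]
  fingers: 0.48

```text
t: 12.08
tool_pos: [0.3336, -0.3508, 0.0848]
ee_rot: [3.033, -0.818, 0.001]
force: [0.2, 0.1, -0.3]
finger_gap: 0.0442
grasp_force: 0.0
```

Request:
play_rows:
  targets:
    - [2.8, 0, 0, 0]
    - [2.8, 0, 0, 0]
    - [2.7, 0, 0, 0]
    - [0, 0, 0, 0]
    - [0, 0, 0, 0]
  fingers: 1

```text
t: 12.7
tool_pos: [0.405, -0.3917, 0.0839]
ee_rot: [-3.032, 0.82, 0.002]
force: [-0.7, 0.8, -0.5]
finger_gap: -0.0
grasp_force: 0.0
```

```bash
python3 -c "
from h import *
st()"
```

```text
t 12.7 ledge xy [-71.7 -60.8] z 83.9 toolx in ledge [-0.001 -1.   ] tooly [-1.     0.001] F [-0.7  0.8 -0.5] gap -0.0
```

Request:
play_rows:
  targets:
    - [0, 0, 2.5, 0]
    - [0, 0, 1.5, 0]
    - [0, 0, 0, 0]

```text
t: 13.08
tool_pos: [0.4046, -0.391, 0.0425]
ee_rot: [-3.03, 0.82, 0.005]
force: [0.1, -0.3, 0.9]
finger_gap: 0.0001
grasp_force: 0.0
```

Request:
play_rows:
  targets:
    - [0, -0.5, 0, 0]
    - [0, -0.4, 0, 0]
    - [0, -0.4, 0, 0]
    - [0, -0.4, 0, 0]
    - [0, -0.4, 0, 0]

```text
t: 13.7
tool_pos: [0.4168, -0.3743, 0.0445]
ee_rot: [3.032, -0.819, 0.0]
force: [0.3, -0.7, 0.9]
finger_gap: 0.0002
grasp_force: 0.4
```

Request:
play_rows:
  targets:
    - [0, 0, 0, 0]
    - [0, 0.8, 0, 0]
    - [0, 0, -2, 0]
    - [0, 0, -3, 0]

```text
t: 14.2
tool_pos: [0.412, -0.3811, 0.095]
ee_rot: [-3.031, 0.821, 0.002]
force: [0.6, -0.3, 0.3]
finger_gap: 0.0001
grasp_force: 0.0
```

Request:
play_rows:
  targets:
    - [-3, 0, 0, 0]
    - [-3, 0, 0, 0]
    - [-3, -2, 0, 0]
    - [0, -3, 0, 0]
    - [0, 0, 0, 0]
  fingers: 0.48

```text
t: 14.82
tool_pos: [0.3606, -0.2923, 0.0957]
ee_rot: [3.032, -0.817, 0.003]
force: [0.2, -0.7, -0.6]
finger_gap: 0.0444
grasp_force: 0.0
```

```bash
python3 -c "
from h import *
st();c=eyes.read_camera('scene');cv2.imwrite('pics/s5.png',cv2.resize(c['image'][200:340,160:360],None,fx=4,fy=4,interpolation=cv2.INTER_CUBIC))"
```

```text
t 14.82 ledge xy [-8.1 27.6] z 95.7 toolx in ledge [ 0.001 -1.   ] tooly [-1.    -0.001] F [ 0.2 -0.7 -0.6] gap 0.0444
```

View pics/s5.png

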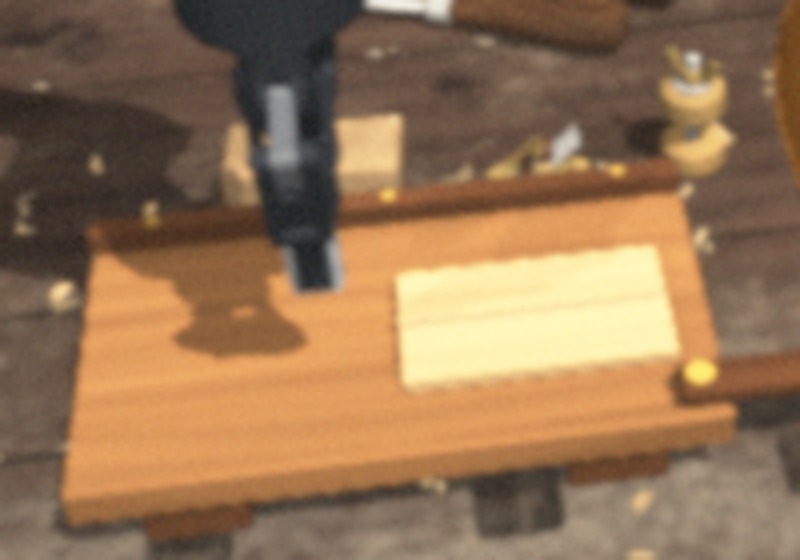

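The sheet hardly moved, because the fingertips are narrower than I assumed. From here I measure by mask only, since I have used all ten pictures.

```bash
cat >> h.py <<'E'
def sheet(c,dbg=1):
    # pale region nearest the ledge, quad by min-area rect in world
    h=cv2.cvtColor(c["image"],cv2.COLOR_BGR2HSV)
    H,W=h.shape[:2]
    reg=np.zeros((H,W),np.uint8)
    P=np.array([[x,y] for x,y in((62,130),(62,-230),(-54,-230),(-54,130))])/1000@T.T+ctr
    cv2.fillPoly(reg,[proj(c,np.c_[P,np.full(4,.044)]).astype(np.int32)],255)
    for smax in (90,105,120):
        m=cv2.inRange(h,(15,20,150),(40,smax,255))&reg
        m=cv2.morphologyEx(m,cv2.MORPH_OPEN,np.ones((3,3)))
        cs,_=cv2.findContours(m,0,2)
        if not cs: continue
        k=max(cs,key=cv2.contourArea)
        w=np.array([L(onz(c,*p[0],.048)) for p in k],np.float32)
        r=cv2.minAreaRect(w);print(smax,"ctr",np.round(r[0],1),"size",np.round(r[1],1),"ang",round(r[2],1),"min",w.min(0).round(1),"max",w.max(0).round(1))
E
python3 -c "
from h import *
for n in('scene','top'): print(n);sheet(eyes.read_camera(n))"
```

```text
scene
90 ctr [-11.1 -62.6] size [ 68.5 116.3] ang 0.1 min [ -45.4 -120.7] max [23.2 -4.5]
105 ctr [-11.7 -62.4] size [ 71.4 118.7] ang 0.1 min [ -47.5 -121.8] max [24.  -3.1]
120 ctr [-13.1 -62.3] size [ 75.5 120.6] ang 0.1 min [ -50.8 -122.6] max [24.7 -2. ]
top
90 ctr [ -8.7 -79.2] size [84.8 69.4] ang 89.8 min [ -43.5 -121.5] max [ 26.1 -36.6]
105 ctr [ -8.8 -79. ] size [85.7 70.2] ang 89.8 min [ -43.9 -121.8] max [ 26.3 -36. ]
120 ctr [ -8.5 -78.9] size [87.2 71.9] ang 90.0 min [ -44.4 -122.5] max [ 27.4 -35.3]
```

Both cameras agree that the sheet is square to 0.2° and centred at x ≈ -9. Its right edge is at -44, so it clears the bar by 12 mm, and I resume the push.

Request:
play_rows:
  targets:
    - [0, 0, 3, 0]
    - [0, 0, 2, 0]
    - [0, 0, 0.5, 0]
    - [0, 0, 0, 0]

```text
t: 15.48
tool_pos: [0.36, -0.2933, 0.0396]
ee_rot: [3.032, -0.821, -0.0]
force: [0.4, 0.2, 0.3]
finger_gap: 0.0444
grasp_force: 0.0
```

```bash
python3 -c "
from h import *
st();sheet(eyes.read_camera('scene'))"
```

```text
t 15.47 ledge xy [-9.4 27.6] z 39.6 toolx in ledge [-0.002 -1.   ] tooly [-1.     0.002] F [0.4 0.2 0.3] gap 0.0444
90 ctr [-11.  -62.7] size [ 68.3 115.9] ang 0.3 min [ -45.1 -120.7] max [23.3 -4.6]
105 ctr [-12.  -62.8] size [ 71.8 118.1] ang 0.1 min [ -47.9 -121.8] max [23.9 -3.7]
120 ctr [-12.5 -62.3] size [ 76.7 120.4] ang 0.0 min [ -50.9 -122.5] max [25.8 -2.1]
```

Request:
play_rows:
  targets:
    - [0.6, 0, 0, 0]
    - [0.6, 0, 0, 0]
    - [0.5, 0, 0, 0]
    - [0.5, 0, 0, 0]
    - [0.5, 0, 0, 0]

```text
t: 16.15
tool_pos: [0.3836, -0.3064, 0.0393]
ee_rot: [-3.033, 0.82, 0.001]
force: [-0.2, 0.2, 0.6]
finger_gap: 0.0441
grasp_force: 0.4
```

Request:
play_rows:
  targets:
    - [0.5, 0, 0, 0]
    - [0.5, 0, 0, 0]
    - [0.5, 0, 0, 0]
    - [0.5, 0, 0, 0]
    - [0.5, 0, 0, 0]

```text
t: 16.77
tool_pos: [0.4052, -0.3191, 0.0393]
ee_rot: [-3.033, 0.82, -0.0]
force: [-1.2, 0.4, 0.0]
finger_gap: 0.0443
grasp_force: 0.2
```

Request:
play_rows:
  targets:
    - [0.5, 0, 0, 0]
    - [0.5, 0, 0, 0]
    - [0.4, 0, 0, 0]
    - [0.4, 0, 0, 0]
    - [0, 0, 0, 0]

```text
t: 17.4
tool_pos: [0.4208, -0.3282, 0.0394]
ee_rot: [3.033, -0.82, 0.001]
force: [0.1, -0.1, -0.4]
finger_gap: 0.0443
grasp_force: 0.0
```

```bash
python3 -c "
from h import *
st()
for n in('scene','top'): print(n);sheet(eyes.read_camera(n))"
```

```text
t 17.4 ledge xy [ -9.  -42.5] z 39.4 toolx in ledge [-0.001 -1.   ] tooly [-1.     0.001] F [ 0.1 -0.1 -0.4] gap 0.0443
scene
90 ctr [ -10.9 -112.6] size [120.3  68.5] ang 89.9 min [ -45.2 -172.7] max [ 23.4 -52.5]
105 ctr [  -8.  -114.4] size [124.2  79. ] ang 89.9 min [ -47.6 -176.4] max [ 31.4 -52.2]
120 ctr [ -10.  -115.3] size [124.2  84.5] ang 88.3 min [ -53.4 -176.9] max [ 31.4 -52.2]
top
90 ctr [  -8.5 -152.4] size [43.3 69.6] ang 89.3 min [ -43. -174.] max [  26.2 -130.4]
105 ctr [  -7.9 -154. ] size [44.8 73.2] ang 87.7 min [ -45.  -175.8] max [  28.1 -130.4]
120 ctr [  -8.4 -154.3] size [44.9 75. ] ang 86.2 min [ -45.  -175.8] max [  28.1 -129.7]
```

Request:
play_rows:
  targets:
    - [0.3, 0, 0, 0]
    - [0.35, 0, 0, 0]
    - [0, 0, 0, 0]

```text
t: 17.88
tool_pos: [0.4264, -0.3315, 0.0394]
ee_rot: [3.033, -0.82, 0.001]
force: [-0.1, -0.1, 0.0]
finger_gap: 0.0443
grasp_force: 0.0
```

Request:
play_rows:
  targets:
    - [-0.6, 0, 0, 0]
    - [-1.5, 0, 0, 0]
    - [0, 0, -4, 0]
    - [0, 0, -6, 0]
    - [-4, 0, -4, 0]

```text
t: 18.5
tool_pos: [0.3738, -0.3012, 0.1827]
ee_rot: [3.031, -0.818, 0.005]
force: [0.3, -0.7, -0.2]
finger_gap: 0.0444
grasp_force: 0.0
```

Request:
play_rows:
  targets:
    - [0, 6, 0, 0]
    - [0, 6, 0, 0]
    - [0, 6, 0, 0]
    - [0, 6, 0, 0]
    - [0, 0, 0, 0]

```text
t: 19.12
tool_pos: [0.2496, -0.5097, 0.179]
ee_rot: [3.031, -0.827, -0.001]
force: [0.9, 0.7, -0.3]
finger_gap: 0.0443
grasp_force: 0.0
```

```bash
python3 -c "
from h import *
s=st()
for n in('scene','top'):
    c=eyes.read_camera(n);print(n);sheet(c)
    m=cv2.inRange(cv2.cvtColor(c['image'],cv2.COLOR_BGR2HSV),(15,20,150),(40,120,255))
    # peg top: expected spot when open
    e=proj(c,[*(np.array([-65.3,-191.5])/1000@T.T+ctr),.09])[0].round().astype(int)
    x,y=e;w=m[y-12:y+12,x-12:x+12];ys,xs=np.nonzero(w)
    if len(xs):print('peg exp',e,'pale centroid',xs.mean()+x-12,ys.mean()+y-12,len(xs),L(onz(c,xs.mean()+x-12,ys.mean()+y-12,.09)))
"
```

```text
t 19.12 ledge xy [-251.9   14.2] z 179.0 toolx in ledge [-0.006 -1.   ] tooly [-1.     0.006] F [ 0.9  0.7 -0.3] gap 0.0443
scene
90 ctr [ -11.1 -121.2] size [ 69.2 117.4] ang 0.1 min [ -45.7 -179.9] max [ 23.5 -62.5]
105 ctr [  -8.9 -121.9] size [ 79.3 121.7] ang 1.7 min [ -48.4 -183.4] max [ 31.4 -61.3]
120 ctr [ -10.7 -122.1] size [123.1  85.3] ang 89.3 min [ -53.7 -183.4] max [ 31.7 -60.5]
peg exp [372 272] pale centroid 371.24117647058824 276.24117647058824 170 [ -74.477988  -187.9226949]
top
90 ctr [  -8.5 -120.6] size [ 69.4 119.5] ang 0.1 min [ -43.2 -180.4] max [ 26.2 -60.9]
105 ctr [  -8.3 -121. ] size [121.3  71.9] ang 89.9 min [ -44.3 -181.7] max [ 27.6 -60.4]
120 ctr [  -8.8 -120.8] size [ 72.5 122.5] ang 0.3 min [ -45. -182.] max [ 27.6 -59.7]
peg exp [416 222] pale centroid 415.5692307692308 221.16153846153847 130 [ -64.24595449 -191.63698332]
```

The sheet overhangs the end by about 40 mm and is square to 0.1°. The peg sits at its fully open position, and the hand is clear.

```bash
python3 -c "
from h import *
print(ticket.finish_job())"
```

```text
the job is handed in; nothing more can be done
None
```

The job is handed in at about 19 s: the stop is fully open, the sheet sticks out about 40 mm (a third of its length) past the far end and is square to about 0.1°, it stayed clear of the stop, the bystanders were not touched, and the hand is away.

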